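# Drive the long hinge pin home in a gate hinge tube

## Task

Fit the long steel hinge pin into the hinge tube on the gate: holding it by its yellow middle band, slide its bevelled tip partway into the tube, let go, take a fresh hold further back on the orange band by the head, and push gently on until the black plug inside the tube has been driven right against its stop. You will feel the plug drag and then go firm; never force it, leave the other tools where they lie, and leave the pin resting in the tube.

Things in the scene. Friction and masses are not known exactly. Their poses are not given: they have to be found in the camera images.
- pin: Steel hinge pin, 220 mm long, 16 mm diameter, about 0.33 kg, lying level in a green V-block stand. Origin at mid-length on its axis; x runs along the pin to the bevelled tip (last 6 mm taper to 11 mm diameter). Dark head at the tail, 22 mm diameter, 10 mm long. Yellow band x = -15 to +15 mm (first hold), orange band x = -98 to -68 mm (second hold).
- pin_tip (a point): Centre of the pin's bevelled front face, 110 mm ahead of the pin's origin.
- pin_tail (a point): Centre of the head's rear face, 110 mm behind the pin's origin. When let go partway in, the pin stays in the tube but its tail sags a few mm; pushed while drooping it binds.
- stand: Green fixed V-block stand, base 170 x 60 x 8 mm; V-blocks 14 mm thick at x = -70 and +70 mm, tops 55 mm above the bench. Origin on the bench under its centre, x along the pin it carries (pin axis 45 mm above the bench, level). Free room for fingers between the V-blocks.
- gate: Dark square-tube gate corner, 40 mm high, fixed to the bench, with a grey hinge tube (200 mm long, 28 mm outer diameter) on top. Origin on the bench straight under the tube's mouth; x runs level along the tube, inwards from the mouth (push direction), z up. The frame begins 30 mm inside the mouth, so nothing lies under the pin in front of the mouth.
- bore_mouth (a point): Centre of the tube's open mouth on the bore axis, 62 mm above the bench. Bore 18 mm diameter, 3 mm bevel at the mouth. Pushing with contact forces above about 25 N damages the fit; sliding the pin and driving the plug take under 10 N.
- plug (a joint): Plug in the tube, driven in by the pin's tip; in m: 0 to 0.004 at the start, 0.012 against its stop. Drags with about 5 N, then meets a hard stop; stays where pushed. Its seat is set differently each time: at the stop the pin's tip is 140 to 176 mm inside the mouth, where exactly must be felt. Its red stem moves out of the tube's far end.
- hammer: Hammer, 280 mm, orange handle, lying on the bench; leave it alone. Origin under the middle of its length.
- pliers: Red-handled pliers, about 160 mm long, lying on the bench; leave them alone.
- can: Upright yellow-labelled spray can, 66 mm diameter, 120 mm tall; leave it alone. Origin under its centre.
Mind the look-alikes: they are no part of the job. There is more than one size of the pin; the one meant has the size given above.

How it is judged (in metres and radians):
On the way, in this order (a step that is already met when the one before it is completed fails the run):
1. Held by its middle (within 35 mm of it), the pin is slid at least 50 mm into the tube (x of pin_tip in the frame of bore_mouth between 0.05 and 0.125 m and angle between the x axis of pin and the x axis of gate, either way round below 0.08 rad and x of the grasp point in the frame of pin above -0.035 m and contact force between the fingers and pin above 1 N), for 0.1 s.
2. The pin is let go while it is only partway in (50 to 125 mm) (x of pin_tip in the frame of bore_mouth between 0.05 and 0.125 m and angle between the x axis of pin and the x axis of gate, either way round below 0.08 rad and contact force between the fingers and pin below 0.1 N), for 0.1 s.
3. Held or pushed at its rear (more than 45 mm behind its middle), the pin drives the plug to within 1.5 mm of its stop (value of joint plug above 0.0105 m and x of the grasp point in the frame of pin below -0.045 m and contact force between the fingers and pin above 0.5 N), for 0.1 s.
At the end, for the whole second after the job is handed in: The plug is within 1.5 mm of its stop (plug value above 0.0105 m), the pin rests in the tube with its tip at least 135 mm inside the mouth and parallel to the bore within 0.05 rad, at rest and released (value of joint plug above 0.0105 m and x of pin_tip in the frame of bore_mouth above 0.135 m and angle between the x axis of pin and the x axis of gate, either way round below 0.05 rad and linear speed of pin below 0.01 m/s and contact force between the fingers and pin below 0.1 N); the robot touches nothing.
It fails at once if While the fingers hold or push it, the pin presses on the gate, its tube or the plug with more than 25 N (contact force between pin and gate above 25 N and contact force between the fingers and pin above 1 N).
It fails at once if The hammer is moved more than 20 mm (distance of hammer from where it was at the start of the episode above 0.02 m).
It fails at once if The pliers are moved more than 20 mm (distance of pliers from where it was at the start of the episode above 0.02 m).
It fails at once if The can is moved more than 20 mm (distance of can from where it was at the start of the episode above 0.02 m).
It also fails if it takes over 64 s, if anything falls off the work surface, if the arm or the gripper's body presses on something with over 40 N, if the wrist force passes 120 N, or if a joint passes its speed limit or range.

## Robot

A 6-joint arm with a two-finger parallel gripper is mounted at the origin on the work surface. World frame = base frame: x ahead of the robot, y to its left, z up, the work surface at z = 0. Lengths are in m, angles in degrees, forces in N, time in s.
With the tool pointing down it reaches from about 0.325 to 0.9 m from the base axis. Payload 6.1 kg.
Tool frame: the origin (TCP) lies midway between the tips of the shut fingers; the grasp point (between the pads) lies 19 mm behind it; z points along the fingers, y is the line along which they close (so a half turn about z gives the same grasp; the last joint's range is limited). The gripper opens to 87 mm and grips with 3 to 60 N. Pads are 19 mm wide; open, the fingers measure 117 mm over their backs; the gripper's body (75 mm by 190 mm) begins 51 mm behind the grasp point.
Start: joints at [58.608, 12.628, 87.462, -0, 79.91, -7.225], TCP at [0.256, 0.57, 0.189] pointing down, gripper open.
Joint ranges: [-170.65, 170.65], [-52.31, 119.04], [5.05, 147.46], [-71.25, 251.25], [11.57, 151.72], [-153.62, 153.62]. Speed limits (degrees/s): [147.25, 147.25, 172.46, 180, 180, 180].

## Interface

Orientations are given as [roll, pitch, yaw] about the fixed x, y, z axes, in that order (R = Rz(yaw) Ry(pitch) Rx(roll)).
In Python, from bench import ctrl gives the robot as it stands. The module is installed in compiled form; this text tells all that it offers.
- The arm moves only by the shell command python3 -m handwheel 'ROWS'. ROWS is JSON, a list of rows, each a list of 3 entries, a list of its own where there are three numbers: the turn, a rotation vector about the tool's x, y, z in degrees, then the shift along the tool's x, y, z in mm, then the closure, from -1 (fully open) to 1 (shut), so that 0 is half open. In form: [[[ax, ay, az], [x, y, z], claw], ...]. A call has exactly 8 rows; each row is the pose to reach, as a shift and turn from the pose commanded when the call began, along the tool's axes at that moment; what a row does not reach only later rows make up. A row lasts 1/8 s, in which the tool goes at most 62.5 mm and 10.7 degrees, less where a joint would pass 70% of its speed; a pose out of reach is approached as far as the arm can. A call with a gripper value outside its range is refused whole. The fingers move at their own pace and stop on an object; the grip force is fixed at half the most. Time passes only in rows, so rows that repeat a pose let the fingers close, or fill a call up. It gives the time, the measured TCP pose, the force, the opening and the grip force at its end, in the units of the state.
- ctrl.read_state(): the state, without advancing time (a new reading comes with each control period).
- ctrl.camera(name): name is "scene" or "top" or "wrist"; returns a dict with "img" (384x512x3 uint8, red, green, blue), "camera_matrix" (3x3 intrinsics, pixels), "D" ([k1, k2, p1, p2, k3] as OpenCV has them; the pictures are not rectified), "rvec" (rotation vector, rad) and "tvec" (3), from world to camera coordinates, as OpenCV has them. Camera axes: x right, y down, z forward; pixel columns grow to the right and rows downward; lengths in m; the calibration is good to about 2 mm. A picture is of the moment at which its call begins. There is no depth.
- ctrl.close_job(): hands the job in; it is judged then, once.
Trained networks look in the newest picture that a camera, given by its name, has taken for a name from the list of things; names that differ only in an ending like _2 or _b are one class to them, and where a whole thing is asked for, a point or a joint stands for the part that bears it (a point fixed in the world has none). Each returns a list of dicts, best first, with "conf" (0 to 1); they miss things now and then, are a little off and sometimes report something else, mostly with a low value. They report only what shows in the picture. A call takes as long as a camera call. They do not tell look-alikes from the thing itself.
- ctrl.boxes_of(label, camera): "rect" ([left, top, width, height] in pixels, round what is visible of it).
The state is a dict: "time": time; "joint_positions": joint angles; "joint_velocities": joint speeds; "joint_torque": joint torques, N m; "position": TCP position; "ee_rot": TCP orientation; "wrist_force": force on the tool from outside, world axes, zero at the start; "moment": the same for the moment, N m; "opening": finger opening in m; "grasp_force": force on a finger pad.
Only numpy, scipy, OpenCV 4.12 (cv2) and the standard library are available. Lean on these libraries where they do the work, as an engineer would, in place of code of your own. Each camera call takes 0.05 s, during which the arm holds its last target. There are 200 camera calls.

## Working session

There is one attempt and no reset: what is moved stays moved. The work goes in short steps, Python scripts to look and compute and a shell command to move; the robot and the scene stay as the last step left them, time stands still between calls to the robot, and variables do not carry over. Pictures are saved under pics/ and viewed, at most 10 in all, crops included, and the job is handed in when it is done.

```bash
mkdir -p pics
cat > h.py <<'E'
import numpy as np, cv2
from bench import ctrl
def cam(n):
    c=ctrl.camera(n); c['K']=np.array(c['camera_matrix'],float); c['D']=np.array(c['D'],float)
    c['r']=np.array(c['rvec'],float); c['t']=np.array(c['tvec'],float); return c
def ray(c,uv):
    p=cv2.undistortPoints(np.array(uv,float).reshape(-1,1,2),c['K'],c['D']).reshape(-1,2)
    R=cv2.Rodrigues(c['r'])[0]; o=-R.T@c['t'].ravel()
    return o,np.c_[p,np.ones(len(p))]@R
def onz(c,uv,z):
    o,d=ray(c,uv); return o+d*((z-o[2])/d[:,2])[:,None]
def proj(c,P): return cv2.projectPoints(np.array(P,float).reshape(-1,1,3),c['r'],c['t'],c['K'],c['D'])[0].reshape(-1,2)
def save(c,f,crop=None,s=1):
    im=c['img'][:,:,::-1]
    if crop: l,t,w,h=crop; im=im[t:t+h,l:l+w]
    cv2.imwrite('pics/'+f,cv2.resize(im,None,fx=s,fy=s,interpolation=cv2.INTER_CUBIC))
E
python3 - <<'E'
from h import *
ims=[]
for n in ('scene','top'):
    c=cam(n); save(c,n+'0.png',None,1.5)
    R=cv2.Rodrigues(c['r'])[0]; print(n,(-R.T@c['t'].ravel()).round(3))
    for l in ('pin','stand','gate','hammer','pliers','can'):
        print(l,[(np.round(b['rect']).astype(int).tolist(),round(b['conf'],2)) for b in ctrl.boxes_of(l,n)])
s=ctrl.read_state(); print(s['position'],s['ee_rot'],s['opening'])
E
```

```text
scene [ 1.024 -0.415  0.806]
pin [([167, 196, 84, 30], 0.83), ([108, 201, 56, 15], 0.64), ([238, 150, 28, 32], 0.45)]
stand [([171, 196, 71, 47], 0.56)]
gate [([326, 161, 186, 122], 0.87), ([166, 194, 80, 33], 0.34)]
hammer [([292, 117, 83, 48], 0.7)]
pliers [([201, 269, 33, 75], 0.59)]
can [([106, 244, 46, 58], 0.85)]
top [ 0.387 -0.068  0.911]
pin [([196, 228, 51, 28], 0.69), ([257, 189, 99, 26], 0.57), ([340, 247, 42, 52], 0.5)]
stand [([269, 185, 76, 40], 0.62), ([257, 191, 100, 26], 0.33)]
gate [([63, 11, 151, 129], 0.67)]
hammer [([66, 200, 111, 36], 0.55)]
pliers [([317, 98, 44, 61], 0.67)]
can [([64, 200, 110, 37], 0.65)]
[0.25588882 0.57023975 0.18888932] [1.79994135e+02 8.82514391e-04 1.55831661e+02] 0.08708583237775012
```

View pics/scene0.png

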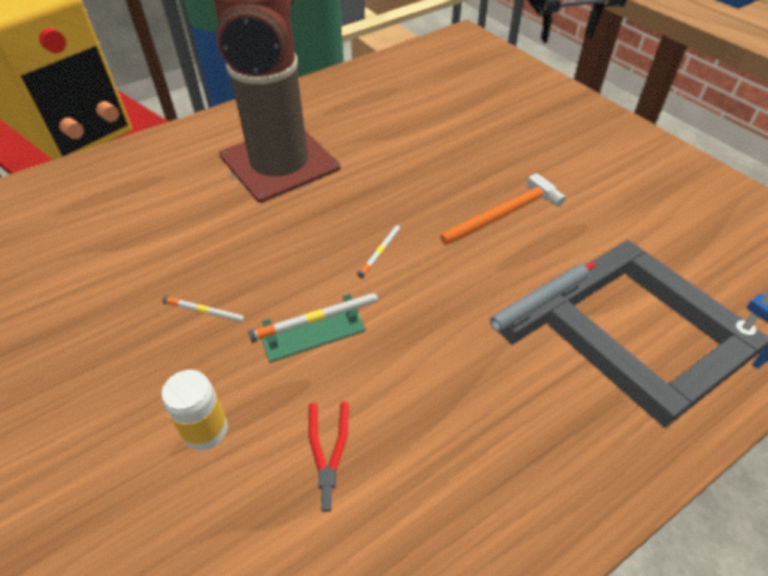

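View pics/top0.png

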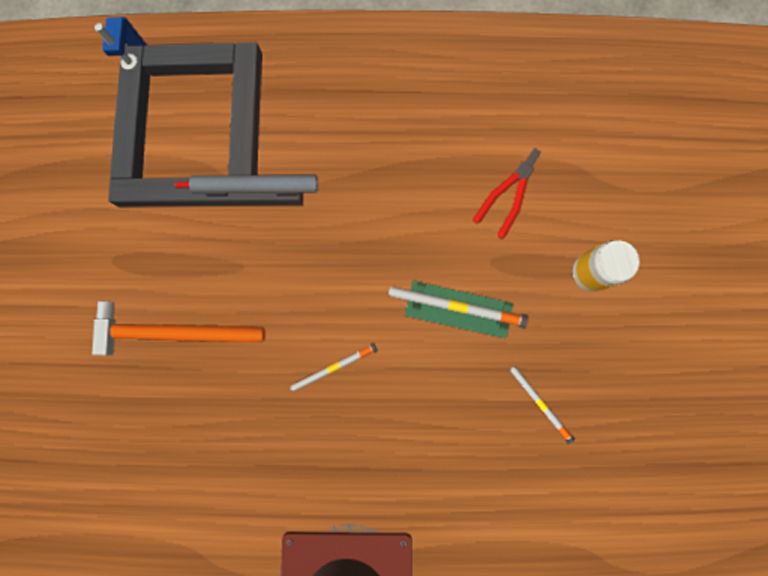

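Scene (512-px units): there are three pin look-alikes in the top view. One is at about (305,205) in the green stand, one at (222,245) and one at (361,270) lying on the bench. The one in the stand fits, because it is about 95 px long against about 60 px for the others. The gate tube runs from its mouth at about (211,122) to the stem at about (120,123). I'll enlarge the pin and the mouth.

Run:
```python
from h import *
c=cam('top'); im=c['img'][:,:,::-1]
a=im[175:235,250:360]; b=im[100:150,110:220]
z=lambda i:cv2.resize(i,None,fx=5,fy=5,interpolation=cv2.INTER_CUBIC)
cv2.imwrite('pics/crop1.png',np.vstack([z(a),z(b)]))
tip,tail=onz(c,[[261,195],[350,214.5]],.045); print('pin rough',tip,tail,np.linalg.norm(tip-tail))
for q in ([[194.5,259],[247,229.5]],[[342,246],[381,293]]):
    p=onz(c,q,.006); print('others',p,np.linalg.norm(p[0]-p[1]))
```

```text
pin rough [ 0.48280585 -0.06809971  0.045     ] [ 0.43793051 -0.2774976   0.045     ] 0.21415244918871146
others [[ 0.3304643   0.09171911  0.006     ]
 [ 0.40254792 -0.03459585  0.006     ]] 0.14543561812981087
others [[ 0.36344518 -0.2658847   0.006     ]
 [ 0.25000765 -0.36006184  0.006     ]] 0.14743610615710692
```

View pics/crop1.png

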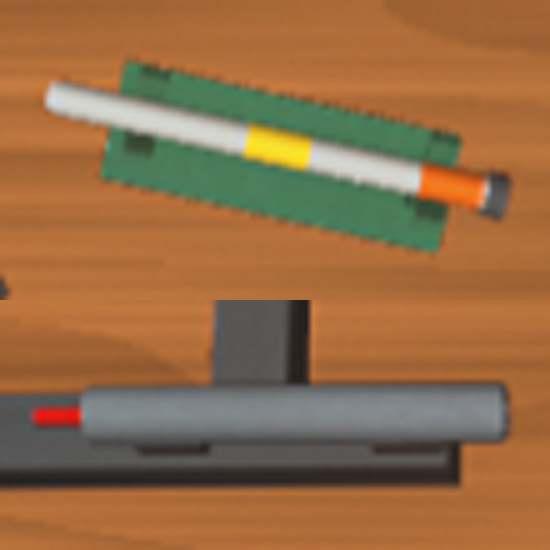

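The crop confirms it: the pin in the stand measures about 0.215 m (yellow band at (305.6,204.2), tip at (259,194.6), head end at (352,214)), while the other two are about 0.146 m. I'll check the tube axis in the scene camera as well.

Run:
```python
from h import *
c=cam('top'); s=cam('scene')
save(s,'crop2.png',(320,165,85,70),8)
P=onz(c,[[259.2,194.6],[351.8,214.2],[305.6,204.2]],.045); print('pin',P.round(4).tolist(),np.linalg.norm(P[0]-P[1]))
d=P[0]-P[1]; print('yaw',np.degrees(np.arctan2(d[1],d[0])))
T=onz(c,[[211.4,122.5],[126,122.7]],.062); print('tube',T.round(4).tolist(),np.linalg.norm(T[0]-T[1])); d=T[1]-T[0]; print('yaw',np.degrees(np.arctan2(d[1],d[0])))
print('scene proj pin',proj(s,P).round(1).tolist(),'tube',proj(s,T).round(1).tolist(), ((proj(s,T)-[320,165])*8).round().tolist())
```

```text
pin [[0.4837, -0.0639, 0.045], [0.4386, -0.2818, 0.045], [0.4617, -0.1729, 0.045]] 0.22253850242773918
yaw 78.31368782614356
tube [[0.6529, 0.0504, 0.062], [0.6527, 0.2556, 0.062]] 0.20522780074941274
yaw 90.04752823074178
scene proj pin [[250.6, 197.6], [165.5, 225.5], [209.4, 211.3]] tube [[329.7, 216.2], [389.7, 179.9]] [[77.0, 410.0], [558.0, 120.0]]
```

View pics/crop2.png

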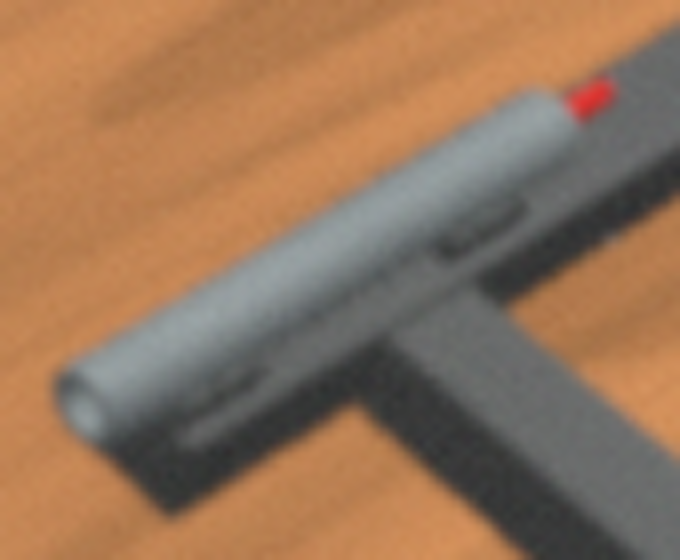

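```bash
cat >> h.py <<'E'
from scipy.spatial.transform import Rotation as Ro
def goto(p,yaw,start=None,rpy0=None):
    "tool-frame turn (deg) and shift (mm) to reach TCP p, pointing down at yaw"
    s=ctrl.read_state(); p0=np.array(s['position'] if start is None else start); R0=Ro.from_euler('xyz',s['ee_rot'] if rpy0 is None else rpy0,degrees=True)
    R1=Ro.from_euler('xyz',[180,0,yaw],degrees=True)
    print('turn',(R0.inv()*R1).as_rotvec(degrees=True).round(2),'shift',(R0.inv().apply(np.array(p)-p0)*1e3).round(1))
E
python3 - <<'E'
from h import *
goto([.4612,-.1729,.16],78.3)
E
```

```text
turn [ 0.   -0.   77.53] shift [-491.5 -594.    28.8]
```

```bash
python3 -m handwheel '[[[0,0,7],[-40,-48,3],-1],[[0,0,14],[-75,-92,6],-1],[[0,0,21],[-110,-136,8],-1],[[0,0,28],[-146,-180,10],-1],[[0,0,35],[-182,-222,12],-1],[[0,0,42],[-218,-264,14],-1],[[0,0,49],[-252,-306,16],-1],[[0,0,53],[-280,-338,18],-1]]'
python3 - <<'E'
from h import *
goto([.4612,-.1729,.16],78.3)
E
```

```text
time: 1.85
position: [0.3734, 0.1454, 0.1711]
ee_rot: [179.9, 0.0, 102.6]
wrist_force: [1.5, 0.9, 0.3]
opening: 0.087
grasp_force: 0.0
turn [ 0.07 -0.   24.32] shift [-329.8   16.2   11.2]
```

```bash
python3 -m handwheel '[[[0,0,5],[-55,3,2],-1],[[0,0,10],[-110,6,4],-1],[[0,0,15],[-165,9,6],-1],[[0,0,20],[-220,12,8],-1],[[0,0,24.5],[-275,15,10],-1],[[0,0,24.5],[-330,16,11],-1],[[0,0,24.5],[-330,16,11],-1],[[0,0,24.5],[-330,16,11],-1]]'
python3 - <<'E'
from h import *
goto([.4612,-.1729,.16],78.3)
c=cam('wrist'); save(c,'w1.png',None,1.5)
print([(np.round(b['rect']).astype(int).tolist(),round(b['conf'],2)) for b in ctrl.boxes_of('pin','wrist')])
for P in ([.4837,-.0639,.045],[.4386,-.2818,.045],[.4617,-.1729,.045]): print(proj(c,P).round(1))
E
```

```text
time: 2.85
position: [0.4615, -0.1707, 0.1596]
ee_rot: [-180.0, -0.0, 78.3]
wrist_force: [0.9, 0.0, -0.6]
opening: 0.0869
grasp_force: 0.0
turn [-0.04 -0.04 -0.01] shift [-2.3  0.2 -0.4]
[([153, 268, 39, 40], 0.83), ([112, 0, 68, 72], 0.82), ([246, 65, 21, 223], 0.67)]
[[256.1  66.3]]
[[255.9 282.5]]
[[256.6 183.5]]
```

View pics/w1.png

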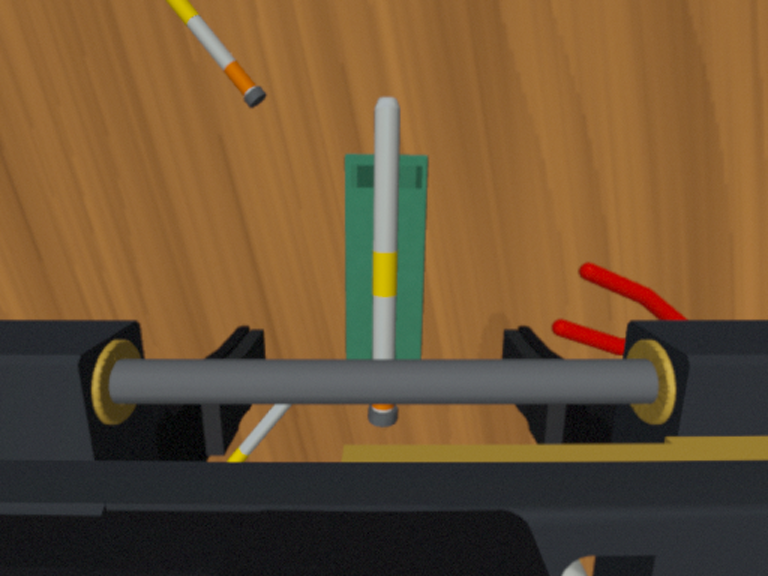

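The wrist picture agrees with the top estimate within 1–2 px: tip at (258,65), yellow band at (256.5,183), tail at (255.5,283). Going down and gripping.

```bash
python3 -m handwheel '[[[0,0,0.3],[-2,0,40],-1],[[0,0,0.3],[-2,0,80],-1],[[0,0,0.3],[-2,0,115],-1],[[0,0,0.3],[-2,0,133.5],-1],[[0,0,0.3],[-2,0,133.5],-1],[[0,0,0.3],[-2,0,133.5],1],[[0,0,0.3],[-2,0,133.5],1],[[0,0,0.3],[-2,0,133.5],1]]'
python3 -m handwheel '[[[0,0,0],[0,0,0],1],[[0,0,0],[0,0,0],1],[[0,0,0],[0,0,-10],1],[[0,0,0],[0,0,-25],1],[[0,0,0],[0,0,-50],1],[[0,0,0],[0,0,-75],1],[[0,0,0],[0,0,-75],1],[[0,0,0],[0,0,-75],1]]'
python3 - <<'E'
from h import *
goto([.6526,-.108,.092],90)
E
```

```text
time: 3.95
position: [0.4622, -0.1733, 0.0273]
ee_rot: [179.9, 0.0, 78.0]
wrist_force: [-0.8, -0.0, -0.2]
opening: 0.0649
grasp_force: 0.0
time: 4.95
position: [0.4613, -0.1729, 0.1012]
ee_rot: [180.0, 0.0, 78.0]
wrist_force: [0.4, 0.4, -0.1]
opening: 0.0003
grasp_force: 0.0
turn [ 0.000e+00  1.000e-02 -1.196e+01] shift [103.1 173.7   9.2]
```

The fingers had not closed when the lift began, so I'll check where the pin is now and reopen.

```bash
python3 -m handwheel '[[[0,0,0],[0,0,-30],-1],[[0,0,0],[0,0,-60],-1],[[0,0,0],[0,0,-60],-1],[[0,0,0],[0,0,-60],-1],[[0,0,0],[0,0,-60],-1],[[0,0,0],[0,0,-60],-1],[[0,0,0],[0,0,-60],-1],[[0,0,0],[0,0,-60],-1]]'
python3 - <<'E'
from h import *
c=cam('wrist'); save(c,'w2.png',None,1.5)
for P in ([.4837,-.0639,.045],[.4386,-.2818,.045],[.4617,-.1729,.045]): print(proj(c,P).round(1)*1.5)
E
```

```text
time: 5.95
position: [0.4614, -0.1729, 0.1612]
ee_rot: [-180.0, -0.0, 78.0]
wrist_force: [-0.1, 0.0, 0.7]
opening: 0.0721
grasp_force: 0.0
[[382.65  95.85]]
[[384.  419.7]]
[[384.15 271.35]]
```

View pics/w2.png

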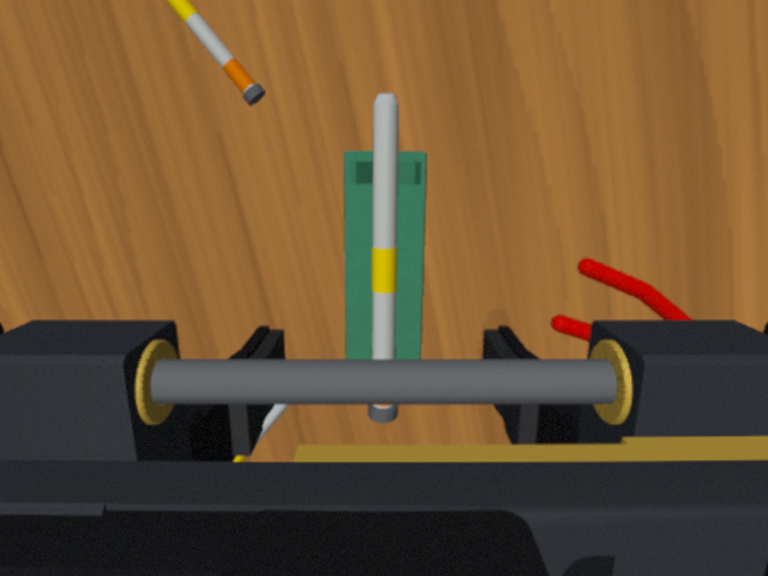

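The pin is undisturbed: tip at (257,63), yellow band at (256,180). Going down half open this time and waiting for the close.

```bash
python3 -m handwheel '[[[0,0,0],[0,0,45],-0.2],[[0,0,0],[0,0,90],-0.2],[[0,0,0],[0,0,120],-0.2],[[0,0,0],[0,0,135],-0.2],[[0,0,0],[0,0,135],1],[[0,0,0],[0,0,135],1],[[0,0,0],[0,0,135],1],[[0,0,0],[0,0,135],1]]'
python3 -m handwheel '[[[0,0,0],[0,0,0],1],[[0,0,0],[0,0,0],1],[[0,0,0],[0,0,0],1],[[0,0,0],[0,0,0],1],[[0,0,0],[0,0,-6],1],[[0,0,0],[0,0,-15],1],[[0,0,0],[0,0,-30],1],[[0,0,0],[0,0,-45],1]]'
python3 - <<'E'
from h import *
goto([.6526,-.108,.043],90)
E
```

```text
time: 7.0
position: [0.4621, -0.1733, 0.0273]
ee_rot: [179.9, 0.0, 78.0]
wrist_force: [0.1, 0.0, 1.1]
opening: 0.0202
grasp_force: 0.0
time: 8.0
position: [0.4618, -0.1732, 0.0729]
ee_rot: [179.9, 0.0, 78.0]
wrist_force: [1.3, 0.0, -0.2]
opening: 0.0002
grasp_force: 0.0
turn [  0.05   0.02 -11.97] shift [103.3 173.1  30. ]
```

Run:
```python
from h import *
c=cam('wrist'); w=c['img'][:,:,::-1].copy()
s=ctrl.read_state(); p=np.array(s['position']); print(s['opening'],s['grasp_force'])
print('tcp px',proj(c,p),'grasp',proj(c,p+[0,0,.019]))
d=cam('scene'); print('tcp scene',proj(d,p))
i=cv2.resize(d['img'][120:270,120:320,::-1],(512,384),interpolation=cv2.INTER_CUBIC)
i=cv2.resize(i,(400,300)); w=cv2.resize(w,(400,300)); cv2.imwrite('pics/chk.png',np.hstack([w,i]))
```

```text
0.00038360742377620136 0.0
tcp px [[258.28726437 220.8278791 ]] grasp [[258.57037946 231.70282754]]
tcp scene [[208.18742802 204.18533608]]
```

View pics/chk.png

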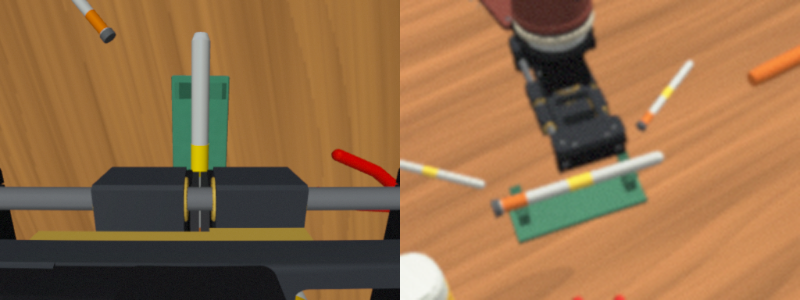

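The pin still lies in its V-blocks (wrist view of the yellow band at about (256,202)) and the fingers are shut above it, so the grip was lost on the lift. I'll regrip and read the grip before lifting.

```bash
python3 -m handwheel '[[[0,0,0],[0,0,-15],-0.3],[[0,0,0],[0,0,-15],-0.3],[[0,0,0],[0,0,-15],-0.3],[[0,0,0],[0,0,-15],-0.3],[[0,0,0],[0,0,-15],-0.3],[[0,0,0],[0,0,-15],-0.3],[[0,0,0],[0,0,20],-0.3],[[0,0,0],[0,0,45],-0.3]]'
python3 -m handwheel '[[[0,0,0],[0,0,2],1],[[0,0,0],[0,0,2],1],[[0,0,0],[0,0,2],1],[[0,0,0],[0,0,2],1],[[0,0,0],[0,0,2],1],[[0,0,0],[0,0,2],1],[[0,0,0],[0,0,2],1],[[0,0,0],[0,0,2],1]]'
```

```text
time: 9.1
position: [0.4612, -0.1728, 0.0253]
ee_rot: [-180.0, -0.0, 78.0]
wrist_force: [-0.0, -0.4, 0.4]
opening: 0.0561
grasp_force: 0.0
time: 10.1
position: [0.4614, -0.1729, 0.0243]
ee_rot: [-180.0, -0.0, 78.0]
wrist_force: [-0.4, 0.6, 0.2]
opening: 0.0006
grasp_force: 0.0
```

The fingers read shut at the pin, so I need a look from all three cameras.

Run:
```python
from h import *
s=ctrl.read_state(); p=np.array(s['position']); print(s['opening'],s['grasp_force'],s['wrist_force'])
out=[]
for n,(l,t,w,h) in (('scene',(150,150,120,90)),('top',(240,150,120,90)),('wrist',(130,130,256,192))):
    c=cam(n); print(n,'tcp',proj(c,p).round(1),'crop',((proj(c,p)-[l,t])*400/w).round()); out.append(cv2.resize(c['img'][t:t+h,l:l+w,::-1],(400,300),interpolation=cv2.INTER_CUBIC))
out.append(np.zeros_like(out[0])); cv2.imwrite('pics/m.png',np.vstack([np.hstack(out[:2]),np.hstack(out[2:])]))
```

```text
0.0005506102510466796 0.0 [-0.43996658  0.61237948  0.18408269]
scene tcp [[210.2 216.3]] crop [[201. 221.]]
top tcp [[304.6 205.1]] crop [[215. 184.]]
wrist tcp [[255.9 219.1]] crop [[197. 139.]]
```

View pics/m.png

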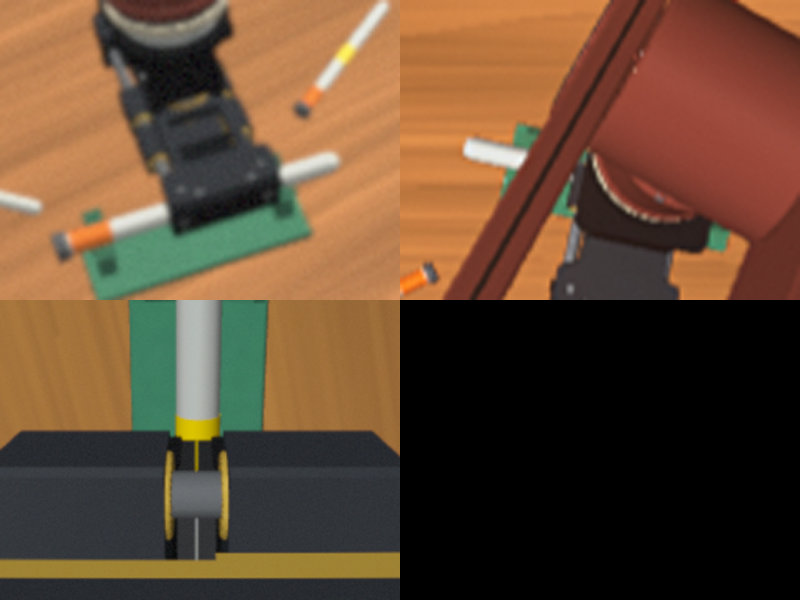

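The wrist crop (montage (197,440)) shows the finger blades shut, with the yellow band visible under the slit. Scene and top show the pin still in its stand. I'll check heights against the known geometry.

Run:
```python
from h import *
s=ctrl.read_state(); p=np.array(s['position']); R=Ro.from_euler('xyz',s['ee_rot'],degrees=True)
sc=cam('scene'); w=cam('wrist')
for dz in (0,.03):
  for nm,pts in (('body',[[a,b,-.070-dz] for a in (-.0375,.0375) for b in (-.095,.095)]),('fingers',[[a,b,0-dz] for a in (-.0095,.0095) for b in (-.015,.015)])):
    print(dz,nm,((proj(sc,p+R.apply(pts))-[150,150])*400/120).round().tolist())
Rw=cv2.Rodrigues(w['r'])[0]; print('wristcam pos',(-Rw.T@w['t'].ravel()).round(3),'tool',R.inv().apply(-Rw.T@w['t'].ravel()-p).round(3),w['K'][0,0])
# pin edges in wrist at rows ahead of fingers
im=cv2.cvtColor(w['img'],cv2.COLOR_RGB2HSV)
for r in (150,165,180,195,203):
    row=w['img'][r].astype(int); print(r,[int(x) for x in np.where((row.min(1)>120))[0][[0,-1]]] if (row.min(1)>120).any() else None)
d=np.array([.4837-.4386,-.0639+.2818,0]);d/=np.linalg.norm(d);n=np.array([d[1],-d[0],0]);c0=np.array([.4617,-.1729,0])
for z in (.03,.045,.06):
    for x in (.03,.06): print(z,x,[proj(w,c0+d*x+n*k*.008+[0,0,z]).round(1).tolist() for k in(-1,1)])
```

```text
0 body [[105.0, 88.0], [182.0, 279.0], [199.0, 60.0], [287.0, 243.0]]
0 fingers [[183.0, 210.0], [195.0, 239.0], [206.0, 203.0], [219.0, 232.0]]
0.03 body [[99.0, 60.0], [177.0, 252.0], [195.0, 32.0], [285.0, 216.0]]
0.03 fingers [[178.0, 186.0], [191.0, 215.0], [202.0, 178.0], [215.0, 207.0]]
wristcam pos [ 0.475 -0.106  0.219] tool [ 0.068 -0.    -0.195] 314.800629012582
150 [243, 268]
165 [243, 268]
180 [243, 267]
195 [243, 267]
203 [244, 267]
0.03 0.03 [[[243.1, 175.6]], [[269.2, 175.5]]]
0.03 0.06 [[[242.4, 125.8]], [[269.5, 125.7]]]
0.045 0.03 [[[242.1, 180.9]], [[270.3, 180.8]]]
0.045 0.06 [[[241.3, 127.0]], [[270.7, 126.9]]]
0.06 0.03 [[[240.8, 187.1]], [[271.6, 186.9]]]
0.06 0.06 [[[239.9, 128.4]], [[272.1, 128.3]]]
```

```bash
python3 -m handwheel '[[[0,0,0],[0,0,1],1],[[0,0,0],[0,0,2],1],[[0,0,0],[0,0,3],1],[[0,0,0],[0,0,4],1],[[0,0,0],[0,0,4],1],[[0,0,0],[0,0,4],1],[[0,0,0],[0,0,4],1],[[0,0,0],[0,0,4],1]]'
python3 - <<'E'
from h import *
s=ctrl.read_state(); print(s['wrist_force'],s['joint_positions'],s['joint_torque'])
w=cam('wrist'); y=w['img'].astype(int)
m=(y[...,0]>150)&(y[...,1]>130)&(y[...,2]<80); v,u=np.nonzero(m[150:215,230:285]); print('yellow rows',v.min()+150,v.max()+150,'cols',u.min()+230,u.max()+230)
t=ctrl.boxes_of('pin','wrist'); print([(np.round(b['rect'],1).tolist(),round(b['conf'],2)) for b in t])
E
```

```text
time: 11.35
position: [0.4615, -0.173, 0.0204]
ee_rot: [180.0, 0.0, 78.0]
wrist_force: [-0.1, -1.0, -0.1]
opening: 0.0004
grasp_force: 0.0
[-0.08612413 -0.98528266 -0.06159837] [-2.97230829e+01  5.81362434e+00  1.14778567e+02 -7.02951069e-04
  5.94017849e+01 -1.77565835e+01] [ 2.90014423e-04 -3.74610972e+01 -3.25139737e+01  5.30741410e-02
  5.84594265e-02 -1.78790913e-05]
yellow rows 206 214 cols 242 268
[([72.1, 0.0, 50.1, 45.0], 0.96), ([243.4, 15.7, 31.2, 282.5], 0.7)]
```

```bash
python3 -m handwheel '[[[0,0,0],[0,0,0.5],1],[[0,0,0],[0,0,1],1],[[0,0,0],[0,0,1.5],1],[[0,0,0],[0,0,2],1],[[0,0,0],[0,0,2.5],1],[[0,0,0],[0,0,3],1],[[0,0,0],[0,0,3.5],1],[[0,0,0],[0,0,4],1]]'
```

```text
time: 12.45
position: [0.4618, -0.1731, 0.0193]
ee_rot: [-180.0, 0.0, 78.1]
wrist_force: [-11.3, 6.0, 29.3]
opening: 0.0006
grasp_force: 14.9
```

```bash
python3 -m handwheel '[[[0,0,0],[0,0,0.5],1],[[0,0,0],[0,0,1],1],[[0,0,0],[0,0,1.5],1],[[0,0,0],[0,0,2],1],[[0,0,0],[0,0,2.5],1],[[0,0,0],[0,0,3],1],[[0,0,0],[0,0,3.5],1],[[0,0,0],[0,0,4],1]]'
```

```text
time: 13.45
position: [0.4621, -0.1732, 0.0189]
ee_rot: [-179.9, 0.0, 78.1]
wrist_force: [-25.0, 12.5, 61.7]
opening: 0.0005
grasp_force: 30.9
```

The touch test shows contact with the pin's top (z 0.053) at a reported z of about 0.020. The fingertips therefore sit about 33 mm higher than the reported TCP. I'll lift, open, and go down to match that felt height.

```bash
python3 -m handwheel '[[[0,0,0],[0,0,-4],-0.2],[[0,0,0],[0,0,-14],-0.2],[[0,0,0],[0,0,-14],-0.2],[[0,0,0],[0,0,-14],-0.2],[[0,0,0],[0,0,-14],-0.2],[[0,0,0],[0,0,-14],-0.2],[[0,0,0],[0,0,-14],-0.2],[[0,0,0],[0,0,-14],-0.2]]'
python3 - <<'E'
from h import *
s=ctrl.read_state(); print(s['position'],s['ee_rot'],s['opening'],s['wrist_force'])
w=cam('wrist'); out=[cv2.resize(w['img'][:,:,::-1],(400,300))]
sc=cam('scene'); out.append(cv2.resize(sc['img'][150:240,150:270,::-1],(400,300),interpolation=cv2.INTER_CUBIC)); cv2.imwrite('pics/m2.png',np.hstack(out))
E
```

```text
time: 14.45
position: [0.4614, -0.1729, 0.0263]
ee_rot: [-180.0, -0.0, 78.0]
wrist_force: [0.3, 0.8, 0.5]
opening: 0.052
grasp_force: 0.0
[ 0.46142986 -0.17293587  0.02627622] [-1.79994287e+02 -1.75069347e-03  7.80320285e+01] 0.05200617876038956 [0.32821953 0.82210457 0.47619146]
```

View pics/m2.png

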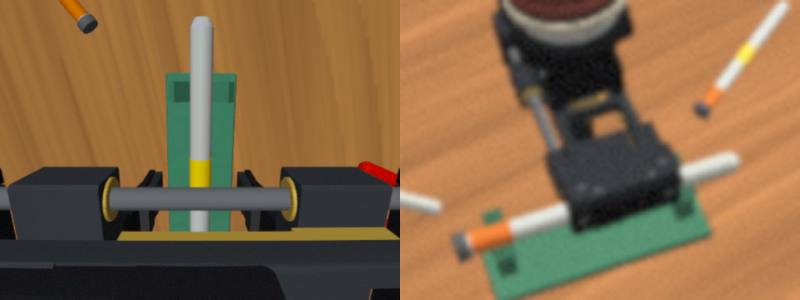

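Wrist view (left): pin undisturbed, yellow band at about (200,175) between the open fingers. Lowering to the felt height, watching the force.

```bash
python3 -m handwheel '[[[0,0,0],[0,0,5],-0.2],[[0,0,0],[0,0,9],-0.2],[[0,0,0],[0,0,12],-0.2],[[0,0,0],[0,0,14],-0.2],[[0,0,0],[0,0,15],-0.2],[[0,0,0],[0,0,16],-0.2],[[0,0,0],[0,0,17],-0.2],[[0,0,0],[0,0,18],-0.2]]'
```

```text
time: 15.55
position: [0.4615, -0.173, 0.0083]
ee_rot: [180.0, 0.0, 78.0]
wrist_force: [-0.9, 0.1, -0.1]
opening: 0.052
grasp_force: 0.0
```

```bash
python3 -m handwheel '[[[0,0,0],[0,0,2],-0.2],[[0,0,0],[0,0,4],-0.2],[[0,0,0],[0,0,6],-0.2],[[0,0,0],[0,0,8],-0.2],[[0,0,0],[0,0,9],-0.2],[[0,0,0],[0,0,10],-0.2],[[0,0,0],[0,0,11],-0.2],[[0,0,0],[0,0,11],-0.2]]'
```

```text
time: 16.55
position: [0.4614, -0.1729, -0.0027]
ee_rot: [-180.0, -0.0, 78.0]
wrist_force: [-1.1, -0.4, -0.4]
opening: 0.0522
grasp_force: 0.0
```

```bash
python3 -m handwheel '[[[0,0,0],[0,0,0],1],[[0,0,0],[0,0,0],1],[[0,0,0],[0,0,0],1],[[0,0,0],[0,0,0],1],[[0,0,0],[0,0,0],1],[[0,0,0],[0,0,0],1],[[0,0,0],[0,0,0],1],[[0,0,0],[0,0,0],1]]'
```

```text
time: 17.55
position: [0.4618, -0.1731, -0.0025]
ee_rot: [180.0, 0.0, 78.0]
wrist_force: [2.7, -0.5, -1.3]
opening: 0.0153
grasp_force: 30.0
```

Gripped: opening 15 mm, 30 N. Lifting 50 mm.

```bash
python3 -m handwheel '[[[0,0,0],[0,0,-5],1],[[0,0,0],[0,0,-15],1],[[0,0,0],[0,0,-30],1],[[0,0,0],[0,0,-45],1],[[0,0,0],[0,0,-50],1],[[0,0,0],[0,0,-50],1],[[0,0,0],[0,0,-50],1],[[0,0,0],[0,0,-50],1]]'
python3 - <<'E'
from h import *
goto([.6526,-.0975,.0475],90)
E
```

```text
time: 18.55
position: [0.461, -0.1727, 0.0467]
ee_rot: [-179.9, -0.0, 78.0]
wrist_force: [-0.4, 0.5, -3.8]
opening: 0.015
grasp_force: 30.0
turn [ -0.06  -0.03 -11.97] shift [113.3 171.9  -0.9]
```

```bash
python3 -m handwheel '[[[0,0,-2],[19,29,0],1],[[0,0,-5],[38,58,0],1],[[0,0,-8],[57,87,0],1],[[0,0,-11],[76,116,0],1],[[0,0,-12],[95,145,0],1],[[0,0,-12],[113,172,0],1],[[0,0,-12],[113,172,0],1],[[0,0,-12],[113,172,0],1]]'
cat >> h.py <<'E'
def look(tag,z=None):
    "save enlarged scene/top crops with predicted pin and tube outlines' axes"
    out=[]
    for n,(l,t,w,h) in (('scene',(270,150,160,120)),('top',(190,85,160,120))):
        c=cam(n); out.append((c,cv2.resize(c['img'][t:t+h,l:l+w,::-1],(400,300),interpolation=cv2.INTER_CUBIC),l,t))
    return out
E
python3 - <<'E'
from h import *
from scipy import ndimage as nd
s=ctrl.read_state(); p=np.array(s['position']); print(p,s['ee_rot'],s['wrist_force'])
out=[]
for c,im,l,t in look('a'):
    y=c['img'].astype(int)
    org=(y[...,0]>180)&(y[...,1]<130)&(y[...,1]>60)&(y[...,2]<60)
    yel=(y[...,0]>170)&(y[...,1]>140)&(y[...,2]<90)
    for nm,m in (('org',org),('yel',yel)):
        L,k=nd.label(m); print(nm,[(int(a),np.round(nd.center_of_mass(m,L,i+1)[::-1],1).tolist()) for i in range(k) if (a:=(L==i+1).sum())>12])
    for x in (-.083,0,.11): print('pred',x,proj(c,[p[0],p[1]+x,.0943]).round(1).tolist())
    print('mouth',proj(c,[.6526,.0525,.062]).round(1).tolist()); out.append(im)
w=cam('wrist'); out.append(cv2.resize(w['img'][:,:,::-1],(400,300))); out.append(np.zeros_like(out[0]))
cv2.imwrite('pics/m3.png',np.vstack([np.hstack(out[:2]),np.hstack(out[2:])]))
print([(np.round(b['rect'],1).tolist(),round(b['conf'],2)) for n in('scene','top','wrist') for b in ctrl.boxes_of('pin',n)])
E
```

```text
time: 19.55
position: [0.652, -0.098, 0.0463]
ee_rot: [-179.9, -0.0, 90.0]
wrist_force: [-0.7, -0.3, -1.9]
opening: 0.0145
grasp_force: 30.0
[ 0.65200696 -0.09802745  0.04625348] [-1.79870339e+02 -1.59975164e-02  9.00479995e+01] [-0.74171819 -0.29615641 -1.93862112]
org [(27, [31.5, 19.0]), (68, [84.4, 75.5]), (76, [17.4, 93.1]), (137, [334.1, 141.7]), (28, [251.2, 257.4]), (38, [206.7, 279.6]), (18, [227.7, 274.7]), (16, [226.3, 291.1]), (14, [209.1, 292.6]), (13, [227.2, 298.4]), (32, [222.8, 306.8])]
yel [(640, [19.5, 6.6]), (24, [57.5, 11.0]), (22, [62.8, 24.7]), (192, [335.6, 136.6]), (18, [242.7, 178.2]), (17, [114.9, 198.6]), (19, [134.3, 206.8]), (61, [248.8, 253.2]), (137, [145.0, 277.2]), (13, [106.0, 313.8]), (13, [76.3, 372.3])]
pred -0.083 [[249.1, 256.5]]
pred 0 [[280.4, 237.8]]
pred 0.11 [[318.7, 215.0]]
mouth [[330.3, 215.7]]
org [(14, [313.0, 122.5]), (199, [110.6, 217.3]), (102, [107.1, 225.6])]
yel [(18, [213.5, 7.0]), (33, [186.0, 8.0]), (85, [220.8, 10.6]), (1373, [387.1, 20.2]), (30, [414.0, 11.7]), (785, [162.4, 18.7]), (106, [37.8, 15.6]), (150, [478.0, 18.3])
[... 1269 characters left out ...]
, 274.5]), (2761, [361.3, 292.6]), (24, [451.9, 275.9]), (242, [401.1, 280.0]), (1042, [42.2, 290.7]), (550, [444.0, 287.8]), (22, [375.5, 288.5]), (64, [70.0, 307.7]), (142, [342.7, 311.0]), (968, [41.7, 325.2]), (4232, [393.4, 329.1]), (1029, [36.6, 349.0]), (4403, [397.2, 354.6]), (327, [438.1, 376.7]), (28, [324.4, 377.0]), (24, [355.5, 376.0]), (263, [26.8, 381.2]), (58, [501.1, 382.2]), (104, [329.4, 382.4])]
pred -0.083 [[310.9, 119.3]]
pred 0 [[274.6, 118.9]]
pred 0.11 [[226.4, 118.6]]
mouth [[210.5, 122.6]]
[([237.3, 214.4, 83.1, 52.9], 0.86), ([107.9, 198.8, 54.1, 16.3], 0.79), ([240.5, 153.7, 21.3, 28.2], 0.56), ([309.0, 114.6, 10.9, 9.4], 0.56), ([239.6, 2.9, 34.7, 295.3], 0.84)]
```

```bash
python3 -m handwheel '[[[0,0,0],[0,0,8],1],[[0,0,0],[0,0,16],1],[[0,0,0],[0,0,24],1],[[0,0,0],[0,0,32],1],[[0,0,0],[0,0,32],1],[[0,0,0],[0,0,32],1],[[0,0,0],[0,0,32],1],[[0,0,0],[0,0,32],1]]'
python3 - <<'E'
from h import *
s=ctrl.read_state(); p=np.array(s['position']); print(p,s['ee_rot'],s['wrist_force'])
out=[]
for n,(l,t,w,h) in (('scene',(235,170,120,90)),('top',(170,80,120,90)),('wrist',(192,0,128,96))):
    c=cam(n); f=400/w
    print(n,'pred crop px: tip,mid,org',((proj(c,[[p[0],p[1]+x,.062] for x in (.11,0,-.083)])-[l,t])*f).round().tolist(),'mouth,far',((proj(c,[[.6526,.0525,.062],[.6526,.2525,.062]])-[l,t])*f).round().tolist())
    im=cv2.resize(c['img'][t:t+h,l:l+w,::-1],(400,300),interpolation=cv2.INTER_CUBIC); out.append(im)
c=cam('scene'); out.append(cv2.resize(c['img'][195:240,295:355,::-1],(400,300),interpolation=cv2.INTER_CUBIC))
cv2.imwrite('pics/m4.png',np.vstack([np.hstack(out[:2]),np.hstack(out[2:])]))
E
```

```text
time: 20.85
position: [0.6535, -0.0982, 0.0158]
ee_rot: [180.0, 0.0, 90.0]
wrist_force: [-0.1, -0.6, -2.6]
opening: 0.0151
grasp_force: 30.0
[ 0.65347186 -0.09816141  0.01579487] [1.79958966e+02 1.11560868e-02 9.00321546e+01] [-0.11257491 -0.64719941 -2.56559531]
scene pred crop px: tip,mid,org [[275.0, 179.0], [151.0, 255.0], [49.0, 316.0]] mouth,far [[318.0, 152.0], [513.0, 35.0]]
top pred crop px: tip,mid,org [[192.0, 141.0], [347.0, 142.0], [464.0, 143.0]] mouth,far [[135.0, 142.0], [-142.0, 142.0]]
wrist pred crop px: tip,mid,org [[200.0, 36.0], [199.0, 779.0], [198.0, 1191.0]] mouth,far [[193.0, -309.0], [195.0, -2138.0]]
```

View pics/m4.png

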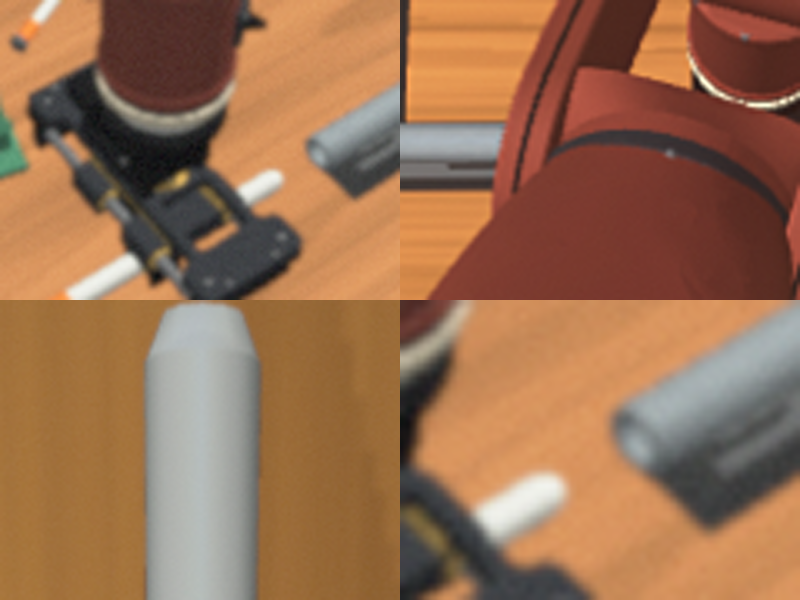

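The scene crop shows the tip at px (318.7,222.7) and the mouth at (330.5,216.0). The pin axis lies in line with the tube to about 1 mm, with roughly 37 mm to go. Moving up close, 1 mm lower.

```bash
python3 -m handwheel '[[[0,0,0],[7,0,1],1],[[0,0,0],[14,0,1],1],[[0,0,0],[20,0,1],1],[[0,0,0],[25,0,1],1],[[0,0,0],[28,0,1],1],[[0,0,0],[30,0,1],1],[[0,0,0],[30,0,1],1],[[0,0,0],[30,0,1],1]]'
python3 - <<'E'
from h import *
c=cam('scene'); m=cam('scene')
s=ctrl.read_state(); print(s['position'],s['ee_rot'],s['wrist_force'],s['moment'])
im=c['img'].astype(int); hs=cv2.cvtColor(c['img'],cv2.COLOR_RGB2HSV)
for r in range(206,228): print(r,' '.join('%3d'%x for x in im[r,314:342].mean(1)))
E
```

```text
time: 22.05
position: [0.6531, -0.0683, 0.0144]
ee_rot: [180.0, 0.0, 90.0]
wrist_force: [-0.7, 0.1, -3.6]
opening: 0.0152
grasp_force: 30.0
[ 0.65312912 -0.06830971  0.01436195] [1.79997666e+02 3.95004529e-03 9.00179633e+01] [-0.07358654  0.3331883  -2.76333599] [-0.07954592 -0.01930047  0.09148484]
206 145 147 149 149 153 153 153 153 152 151 149 151 152 150 150 155 153 156 155 153 153 159 161 163 168 170 175 175
207 151 153 153 152 153 153 152 150 152 152 148 146 146 153 154 155 157 158 155 154 157 161 167 169 171 174 175 173
208 150 153 151 152 152 150 153 154 149 151 149 149 153 154 155 157 151 156 157 160 162 170 172 172 171 174 169 169
209 154 153 154 154 150 152 150 148 152 152 152 155 153 155 153 154 152 158 164 168 171 172 173 176 173 170 164 163
210 150 152 154 151 151 150 151 151 149 154 157 153 152 148 148 151 158 165 171 171 175 174 173 169 165 164 158 151
211 153 153 153 150 148 148 152 153 153 157 155 153 141 130 127 141 155 165 172 174 175 172 170 165 161 153 145 141
212 150 151 150 151 147 151 152 157 158 154 155 150 134 113 106 117 135 154 172 172 170 167 160 153 151
[... 1052 characters left out ...]
  68
222  62  67  90 132 183 215 223 218 207 188 170 158 151 150 149 154 153 143 127 104  84  70  68  64  65  64  65  65
223  53  60  71  85 129 177 199 193 173 161 150 151 153 152 151 155 153 153 149 135 107  89  70  63  61  64  63  62
224  45  51  56  69  91 132 159 161 156 147 148 154 154 156 157 153 155 151 151 148 134 111  85  67  62  65  61  62
225  53  48  56  63  70  94 116 134 143 148 152 157 154 153 154 153 152 152 150 151 145 132 111  84  71  62  62  66
226  67  59  51  50  60  69  85 110 133 148 153 152 152 147 147 148 148 152 153 150 150 149 131 106  84  69  59  60
227  84  76  54  47  52  62  69  91 110 128 139 135 133 125 124 124 136 147 152 153 148 147 143 128 104  79  66  64
```

```bash
python3 -m handwheel '[[[0,0,0],[1,0.5,0.8],1],[[0,0,0],[2,0.5,0.8],1],[[0,0,0],[3,0.5,0.8],1],[[0,0,0],[3.5,0.5,0.8],1],[[0,0,0],[4,0.5,0.8],1],[[0,0,0],[4.5,0.5,0.8],1],[[0,0,0],[5,0.5,0.8],1],[[0,0,0],[5,0.5,0.8],1]]'
```

```text
time: 23.15
position: [0.6536, -0.0631, 0.0135]
ee_rot: [180.0, 0.0, 90.0]
wrist_force: [-0.4, -0.7, -2.8]
opening: 0.0151
grasp_force: 30.0
```

```bash
python3 -m handwheel '[[[0,0,0],[0.4,0,0],1],[[0,0,0],[0.8,0,0],1],[[0,0,0],[1.2,0,0],1],[[0,0,0],[1.6,0,0],1],[[0,0,0],[2,0,0],1],[[0,0,0],[2.4,0,0],1],[[0,0,0],[2.5,0,0],1],[[0,0,0],[2.5,0,0],1]]'
```

```text
time: 24.15
position: [0.6536, -0.0605, 0.0135]
ee_rot: [-180.0, -0.0, 90.0]
wrist_force: [-0.5, -0.2, -3.1]
opening: 0.0151
grasp_force: 30.0
```

```bash
python3 -m handwheel '[[[0,0,0],[0.4,0,0],1],[[0,0,0],[0.8,0,0],1],[[0,0,0],[1.2,0,0],1],[[0,0,0],[1.6,0,0],1],[[0,0,0],[2,0,0],1],[[0,0,0],[2.4,0,0],1],[[0,0,0],[2.5,0,0],1],[[0,0,0],[2.5,0,0],1]]'
```

```text
time: 25.15
position: [0.6536, -0.0581, 0.0135]
ee_rot: [180.0, 0.0, 90.0]
wrist_force: [0.1, 0.5, -3.1]
opening: 0.0149
grasp_force: 30.0
```

```bash
python3 -m handwheel '[[[0,0,0],[0.4,0,0],1],[[0,0,0],[0.8,0,0],1],[[0,0,0],[1.2,0,0],1],[[0,0,0],[1.6,0,0],1],[[0,0,0],[2,0,0],1],[[0,0,0],[2.4,0,0],1],[[0,0,0],[2.8,0,0],1],[[0,0,0],[2.8,0,0],1]]'
```

```text
time: 26.15
position: [0.6536, -0.0552, 0.0136]
ee_rot: [180.0, -0.0, 90.0]
wrist_force: [0.6, -0.3, -2.8]
opening: 0.015
grasp_force: 30.0
```

```bash
python3 -m handwheel '[[[0,0,0],[0.4,0,0],1],[[0,0,0],[0.8,0,0],1],[[0,0,0],[1.2,0,0],1],[[0,0,0],[1.6,0,0],1],[[0,0,0],[2,0,0],1],[[0,0,0],[2.2,0,0],1],[[0,0,0],[2.2,0,0],1],[[0,0,0],[2.2,0,0],1]]'
```

```text
time: 27.15
position: [0.6536, -0.0531, 0.0135]
ee_rot: [-180.0, 0.0, 90.0]
wrist_force: [-0.7, 0.1, -3.0]
opening: 0.0148
grasp_force: 30.0
```

```bash
python3 -m handwheel '[[[0,0,0],[0.5,0,0],1],[[0,0,0],[1,0,0],1],[[0,0,0],[1.5,0,0],1],[[0,0,0],[2,0,0],1],[[0,0,0],[2.5,0,0],1],[[0,0,0],[3,0,0],1],[[0,0,0],[3,0,0],1],[[0,0,0],[3,0,0],1]]'
python3 - <<'E'
from h import *
c=cam('scene'); im=c['img'].astype(int)
for r in range(209,226): print(r,' '.join('%3d'%x for x in im[r,314:342].mean(1)))
E
```

```text
time: 28.15
position: [0.6536, -0.0501, 0.0135]
ee_rot: [-180.0, 0.0, 90.0]
wrist_force: [-0.7, 0.6, -2.5]
opening: 0.0152
grasp_force: 30.0
209  65 109 142 152 153 153 150 147 147 151 154 154 153 153 151 152 155 157 165 169 168 171 175 172 170 168 164 162
210  68  96 127 141 150 150 150 151 153 152 155 155 155 147 146 152 157 165 169 174 175 175 176 172 166 162 159 152
211  67  78 100 124 136 147 149 155 156 157 153 152 145 134 131 138 155 168 171 175 174 175 168 165 160 154 147 143
212  66  66  79  94 116 140 149 155 156 155 154 153 137 117 122 137 152 163 167 168 167 167 160 153 147 141 136 129
213  54  54  62  75  95 121 143 154 154 155 155 151 141 138 165 187 184 167 163 164 161 155 151 145 139 133 126 117
214  43  49  51  62  76  96 121 141 151 156 159 163 170 186 216 226 221 191 162 152 148 146 141 134 130 122 114 105
215  52  50  51  56  64  75  94 118 140 163 175 192 211 226 233 235 232 208 166 140 141 137 132 121 116 106 100  93
216  77  70  59  51  58  65  72  96 129 170 204 225 233 237 237 234 229 210 169 134 124 125 121 112 100  95  85  78
217  93  92  80  66  51  53  60
[... 312 characters left out ...]
  75
220  68  82  93 104 100  81  58  48  58  62  81 119 153 167 167 151 137 118  98  85  73  68  64  64  65  66  67  70
221  67  73  82  91  97  91  66  49  50  51  63  76 104 126 140 142 145 127 104  85  71  62  63  67  62  63  65  65
222  69  69  70  80  90  82  73  63  56  53  55  63  71  93 116 137 146 143 126 105  79  65  66  65  64  65  64  63
223  69  65  67  68  72  73  77  81  69  53  51  50  61  74  93 117 135 141 133 113  87  73  69  66  66  65  65  62
224  63  63  61  61  58  68  84  88  83  70  59  49  56  65  75  91 104 110 113  99  82  68  68  65  69  61  63  64
225  64  58  52  39  48  71  91  94  93  86  71  56  51  60  65  73  76  79  81  79  71  67  67  64  66  69  62  65
```

The pin's bright end now stops at the mouth ring (px 331,216) and the force is about zero, so the tip is inside. Sliding on.

```bash
python3 -m handwheel '[[[0,0,0],[0.8,0,0],1],[[0,0,0],[1.6,0,0],1],[[0,0,0],[2.4,0,0],1],[[0,0,0],[3.2,0,0],1],[[0,0,0],[4,0,0],1],[[0,0,0],[4.8,0,0],1],[[0,0,0],[5.6,0,0],1],[[0,0,0],[6.4,0,0],1]]'
```

```text
time: 29.2
position: [0.6536, -0.0436, 0.0135]
ee_rot: [180.0, 0.0, 90.0]
wrist_force: [0.3, 0.7, -3.1]
opening: 0.0148
grasp_force: 30.0
```

```bash
python3 -m handwheel '[[[0,0,0],[1,0,0],1],[[0,0,0],[2,0,0],1],[[0,0,0],[3,0,0],1],[[0,0,0],[4,0,0],1],[[0,0,0],[5,0,0],1],[[0,0,0],[6,0,0],1],[[0,0,0],[7,0,0],1],[[0,0,0],[8,0,0],1]]'
```

```text
time: 30.2
position: [0.6536, -0.0356, 0.0136]
ee_rot: [180.0, 0.0, 90.0]
wrist_force: [-0.1, 0.3, -3.4]
opening: 0.0151
grasp_force: 30.0
```

```bash
python3 -m handwheel '[[[0,0,0],[3,0,0],1],[[0,0,0],[6,0,0],1],[[0,0,0],[9,0,0],1],[[0,0,0],[12,0,0],1],[[0,0,0],[15,0,0],1],[[0,0,0],[18,0,0],1],[[0,0,0],[21,0,0],1],[[0,0,0],[24,0,0],1]]'
```

```text
time: 31.2
position: [0.6536, -0.0115, 0.0135]
ee_rot: [180.0, 0.0, 90.0]
wrist_force: [-0.2, -0.4, -3.4]
opening: 0.015
grasp_force: 30.0
```

```bash
python3 -m handwheel '[[[0,0,0],[4,0,0],1],[[0,0,0],[8,0,0],1],[[0,0,0],[12,0,0],1],[[0,0,0],[16,0,0],1],[[0,0,0],[20,0,0],1],[[0,0,0],[24,0,0],1],[[0,0,0],[28,0,0],1],[[0,0,0],[32,0,0],1]]'
```

```text
time: 32.2
position: [0.6535, 0.0206, 0.0135]
ee_rot: [-180.0, 0.0, 90.0]
wrist_force: [-0.1, -1.3, -3.3]
opening: 0.0151
grasp_force: 30.0
```

Tip is about 80 mm in with no binding. Letting go, then sliding the open fingers back to the orange band.

```bash
python3 -m handwheel '[[[0,0,0],[0,0,0],1],[[0,0,0],[0,0,0],-0.2],[[0,0,0],[0,0,0],-0.2],[[0,0,0],[0,0,0],-0.2],[[0,0,0],[0,0,0],-0.2],[[0,0,0],[0,0,0],-0.2],[[0,0,0],[0,0,0],-0.2],[[0,0,0],[0,0,0],-0.2]]'
```

```text
time: 33.2
position: [0.6536, 0.0203, 0.0135]
ee_rot: [-180.0, 0.0, 90.0]
wrist_force: [-0.6, -0.2, 0.3]
opening: 0.0519
grasp_force: 0.0
```

```bash
python3 -m handwheel '[[[0,0,0],[-14,0,0],-0.2],[[0,0,0],[-28,0,0],-0.2],[[0,0,0],[-42,0,0],-0.2],[[0,0,0],[-56,0,0],-0.2],[[0,0,0],[-70,0,0],-0.2],[[0,0,0],[-83,0,1.5],-0.2],[[0,0,0],[-83,0,4],-0.2],[[0,0,0],[-83,0,4],-0.2]]'
python3 - <<'E'
from h import *
from scipy import ndimage as nd
s=ctrl.read_state(); p=np.array(s['position'])
c=cam('wrist'); y=c['img'].astype(int)
for nm,m in (('yel',(y[...,0]>150)&(y[...,1]>130)&(y[...,2]<80)),('org',(y[...,0]>180)&(y[...,1]<140)&(y[...,1]>60)&(y[...,2]<60))):
    m[:,:235]=0;m[:,280:]=0
    L,k=nd.label(m); print(nm,[(int((L==i+1).sum()),[(int(q.start),int(q.stop)) for q in o]) for i,o in enumerate(nd.find_objects(L)) if (L==i+1).sum()>15])
print([(x,proj(c,[p[0],.0206+x,.062]).round(1).tolist()) for x in (-.098,-.068,-.015,.015)])
c=cam('scene'); print([b for b in ctrl.boxes_of('pin','scene')][:2]); print(proj(c,[[.6536,.0206-.11,z] for z in (.062,.057)]).round(1).tolist())
E
```

```text
time: 34.2
position: [0.6532, -0.0624, 0.009]
ee_rot: [-179.9, -0.0, 90.0]
wrist_force: [-0.9, -0.6, 0.4]
opening: 0.0521
grasp_force: 0.0
yel [(2633, [(31, 108), (237, 273)])]
org [(307, [(223, 239), (244, 266)]), (204, [(270, 281), (245, 266)])]
[(-0.098, [[255.0, 282.2]]), (-0.068, [[255.1, 226.1]]), (-0.015, [[255.2, 112.2]]), (0.015, [[255.2, 38.2]])]
[{'rect': [107.5, 200.0, 52.4, 15.4], 'conf': 0.75}, {'rect': [280.3, 215.8, 51.6, 33.4], 'conf': 0.63}]
[[283.4, 244.6], [283.3, 245.8]]
```

```bash
python3 -m handwheel '[[[0,0,0],[0,0,0],1],[[0,0,0],[0,0,0],1],[[0,0,0],[0,0,0],1],[[0,0,0],[0,0,0],1],[[0,0,0],[0,0,0],1],[[0,0,0],[0,0,0],1],[[0,0,0],[0,0,0],1],[[0,0,0],[0,0,0],1]]'
```

```text
time: 35.35
position: [0.6536, -0.0627, 0.0096]
ee_rot: [180.0, -0.0, 90.0]
wrist_force: [0.9, 0.2, -0.4]
opening: 0.015
grasp_force: 30.0
```

```bash
python3 -m handwheel '[[[0,0,0],[0,0,-0.5],1],[[0,0,0],[0,0,-1],1],[[0,0,0],[0,0,-1.5],1],[[0,0,0],[0,0,-2],1],[[0,0,0],[0,0,-2.5],1],[[0,0,0],[0,0,-2.5],1],[[0,0,0],[0,0,-2.5],1],[[0,0,0],[0,0,-2.5],1]]'; python3 -c "
from h import *;s=ctrl.read_state();print(s['wrist_force'],s['moment'])"
```

```text
time: 36.35
position: [0.6535, -0.0626, 0.0119]
ee_rot: [-180.0, -0.0, 90.0]
wrist_force: [0.2, 0.3, -2.0]
opening: 0.0153
grasp_force: 30.0
[ 0.16490185  0.26376929 -1.97740443] [-0.15066147  0.04794619  0.03835898]
```

```bash
python3 -m handwheel '[[[0,0,0],[0,0,-0.7],1],[[0,0,0],[0,0,-1.4],1],[[0,0,0],[1,0,-1.4],1],[[0,0,0],[2,0,-1.4],1],[[0,0,0],[3,0,-1.4],1],[[0,0,0],[4,0,-1.4],1],[[0,0,0],[5,0,-1.4],1],[[0,0,0],[6,0,-1.4],1]]'
```

```text
time: 37.35
position: [0.6536, -0.0566, 0.0134]
ee_rot: [180.0, 0.0, 90.0]
wrist_force: [-1.5, 0.2, -2.5]
opening: 0.0148
grasp_force: 30.0
```

```bash
python3 -m handwheel '[[[0,0,0],[2,0,0],1],[[0,0,0],[4,0,0],1],[[0,0,0],[6,0,0],1],[[0,0,0],[8,0,0],1],[[0,0,0],[10,0,0],1],[[0,0,0],[12,0,0],1],[[0,0,0],[14,0,0],1],[[0,0,0],[16,0,0],1]]'
```

```text
time: 38.35
position: [0.6536, -0.0405, 0.0134]
ee_rot: [180.0, -0.0, 90.0]
wrist_force: [0.4, -0.9, -2.5]
opening: 0.0152
grasp_force: 30.0
```

```bash
python3 -m handwheel '[[[0,0,0],[3,0,0],1],[[0,0,0],[6,0,0],1],[[0,0,0],[9,0,0],1],[[0,0,0],[12,0,0],1],[[0,0,0],[15,0,0],1],[[0,0,0],[17,0,0],1],[[0,0,0],[19,0,0],1],[[0,0,0],[21,0,0],1]]'
```

```text
time: 39.35
position: [0.6536, -0.0196, 0.0135]
ee_rot: [180.0, 0.0, 90.0]
wrist_force: [-0.7, -0.2, -2.3]
opening: 0.0148
grasp_force: 30.0
```

```bash
python3 -m handwheel '[[[0,0,0],[0.9,0,0],1],[[0,0,0],[1.8,0,0],1],[[0,0,0],[2.7,0,0],1],[[0,0,0],[3.6,0,0],1],[[0,0,0],[4.5,0,0],1],[[0,0,0],[5.4,0,0],1],[[0,0,0],[6.3,0,0],1],[[0,0,0],[7,0,0],1]]'
```

```text
time: 40.35
position: [0.6536, -0.0126, 0.0134]
ee_rot: [-180.0, 0.0, 90.0]
wrist_force: [-0.0, -0.7, -2.2]
opening: 0.015
grasp_force: 30.0
```

Tip at about 130 mm, still free. Continuing in 6 mm steps, reading the force after each.

```bash
python3 -m handwheel '[[[0,0,0],[0.8,0,0],1],[[0,0,0],[1.6,0,0],1],[[0,0,0],[2.4,0,0],1],[[0,0,0],[3.2,0,0],1],[[0,0,0],[4,0,0],1],[[0,0,0],[4.8,0,0],1],[[0,0,0],[5.5,0,0],1],[[0,0,0],[6,0,0],1]]'
```

```text
time: 41.35
position: [0.6536, -0.0066, 0.0134]
ee_rot: [-180.0, 0.0, 90.0]
wrist_force: [-0.4, -1.1, -1.6]
opening: 0.0151
grasp_force: 30.0
```

```bash
python3 -m handwheel '[[[0,0,0],[0.8,0,0],1],[[0,0,0],[1.6,0,0],1],[[0,0,0],[2.4,0,0],1],[[0,0,0],[3.2,0,0],1],[[0,0,0],[4,0,0],1],[[0,0,0],[4.8,0,0],1],[[0,0,0],[5.5,0,0],1],[[0,0,0],[6,0,0],1]]'
```

```text
time: 42.35
position: [0.6536, -0.0006, 0.0135]
ee_rot: [180.0, 0.0, 90.0]
wrist_force: [-0.1, -0.2, -1.5]
opening: 0.015
grasp_force: 30.0
```

```bash
python3 -m handwheel '[[[0,0,0],[0.8,0,0],1],[[0,0,0],[1.6,0,0],1],[[0,0,0],[2.4,0,0],1],[[0,0,0],[3.2,0,0],1],[[0,0,0],[4,0,0],1],[[0,0,0],[4.8,0,0],1],[[0,0,0],[5.5,0,0],1],[[0,0,0],[6,0,0],1]]'
```

```text
time: 43.35
position: [0.6536, 0.0053, 0.0134]
ee_rot: [180.0, 0.0, 90.0]
wrist_force: [0.2, -1.0, -1.7]
opening: 0.0151
grasp_force: 30.0
```

```bash
python3 -m handwheel '[[[0,0,0],[0.8,0,0],1],[[0,0,0],[1.6,0,0],1],[[0,0,0],[2.4,0,0],1],[[0,0,0],[3.2,0,0],1],[[0,0,0],[4,0,0],1],[[0,0,0],[4.8,0,0],1],[[0,0,0],[5.5,0,0],1],[[0,0,0],[6,0,0],1]]'
```

```text
time: 44.35
position: [0.6536, 0.01, 0.0135]
ee_rot: [180.0, 0.1, 90.0]
wrist_force: [-0.3, -6.9, -0.5]
opening: 0.0152
grasp_force: 30.0
```

Plug drag is felt (6.9 N). On with small steps.

```bash
python3 -m handwheel '[[[0,0,0],[0.4,0,0],1],[[0,0,0],[0.8,0,0],1],[[0,0,0],[1.2,0,0],1],[[0,0,0],[1.6,0,0],1],[[0,0,0],[2,0,0],1],[[0,0,0],[2.4,0,0],1],[[0,0,0],[2.8,0,0],1],[[0,0,0],[3,0,0],1]]'
```

```text
time: 45.35
position: [0.6536, 0.0129, 0.0135]
ee_rot: [180.0, 0.1, 90.0]
wrist_force: [-0.1, -5.3, -1.6]
opening: 0.0151
grasp_force: 30.0
```

```bash
python3 -m handwheel '[[[0,0,0],[0.2,0,0],1],[[0,0,0],[0.5,0,0],1],[[0,0,0],[0.8,0,0],1],[[0,0,0],[1.1,0,0],1],[[0,0,0],[1.4,0,0],1],[[0,0,0],[1.7,0,0],1],[[0,0,0],[2,0,0],1],[[0,0,0],[2,0,0],1]]'
```

```text
time: 46.35
position: [0.6536, 0.0149, 0.0135]
ee_rot: [180.0, 0.1, 90.0]
wrist_force: [-0.5, -6.7, -1.9]
opening: 0.0152
grasp_force: 30.0
```

```bash
python3 -m handwheel '[[[0,0,0],[0.2,0,0],1],[[0,0,0],[0.4,0,0],1],[[0,0,0],[0.7,0,0],1],[[0,0,0],[0.9,0,0],1],[[0,0,0],[1.2,0,0],1],[[0,0,0],[1.5,0,0],1],[[0,0,0],[1.8,0,0],1],[[0,0,0],[1.8,0,0],1]]'
```

```text
time: 47.35
position: [0.6536, 0.0167, 0.0135]
ee_rot: [180.0, 0.1, 90.0]
wrist_force: [-0.1, -5.2, -0.9]
opening: 0.015
grasp_force: 30.0
```

```bash
python3 -m handwheel '[[[0,0,0],[0.2,0,0],1],[[0,0,0],[0.4,0,0],1],[[0,0,0],[0.6,0,0],1],[[0,0,0],[0.9,0,0],1],[[0,0,0],[1.2,0,0],1],[[0,0,0],[1.5,0,0],1],[[0,0,0],[1.8,0,0],1],[[0,0,0],[1.8,0,0],1]]'
```

```text
time: 48.35
position: [0.6536, 0.0185, 0.0135]
ee_rot: [180.0, 0.1, 90.0]
wrist_force: [-0.6, -6.4, -0.9]
opening: 0.0148
grasp_force: 30.0
```

```bash
python3 -m handwheel '[[[0,0,0],[0.2,0,0],1],[[0,0,0],[0.4,0,0],1],[[0,0,0],[0.6,0,0],1],[[0,0,0],[0.9,0,0],1],[[0,0,0],[1.2,0,0],1],[[0,0,0],[1.5,0,0],1],[[0,0,0],[1.7,0,0],1],[[0,0,0],[1.7,0,0],1]]'
```

```text
time: 49.35
position: [0.6537, 0.0187, 0.0136]
ee_rot: [180.0, 0.2, 90.0]
wrist_force: [-0.5, -10.9, -0.9]
opening: 0.015
grasp_force: 30.0
```

It has gone firm (11 N, no more advance). One gentle confirmation, then ease off and open.

```bash
python3 -m handwheel '[[[0,0,0],[0.3,0,0],1],[[0,0,0],[0.6,0,0],1],[[0,0,0],[0.9,0,0],1],[[0,0,0],[0.9,0,0],1],[[0,0,0],[0.9,0,0],1],[[0,0,0],[0.9,0,0],1],[[0,0,0],[0.9,0,0],1],[[0,0,0],[0.9,0,0],1]]'
```

```text
time: 50.35
position: [0.6537, 0.0188, 0.0135]
ee_rot: [-180.0, 0.3, 90.0]
wrist_force: [-1.1, -13.2, -0.9]
opening: 0.0149
grasp_force: 30.0
```

```bash
python3 -m handwheel '[[[0,0,0],[-1.2,0,0],1],[[0,0,0],[-2.4,0,0],1],[[0,0,0],[-2.7,0,0],-0.3],[[0,0,0],[-2.7,0,0],-0.3],[[0,0,0],[-2.7,0,0],-0.3],[[0,0,0],[-2.7,0,0],-0.3],[[0,0,0],[-2.7,0,0],-0.3],[[0,0,0],[-2.7,0,0],-0.3]]'
```

```text
time: 51.35
position: [0.6536, 0.0199, 0.0134]
ee_rot: [-180.0, -0.0, 90.0]
wrist_force: [-0.5, 0.7, 0.8]
opening: 0.0556
grasp_force: 0.0
```

Released with the fingers clear. Raising the hand straight up, then checking.

```bash
python3 -m handwheel '[[[0,0,0],[0,0,-10],-0.3],[[0,0,0],[0,0,-25],-0.3],[[0,0,0],[0,0,-45],-0.3],[[0,0,0],[0,0,-70],-0.3],[[0,0,0],[0,0,-95],-0.3],[[0,0,0],[0,0,-110],-0.3],[[0,0,0],[0,0,-110],-0.3],[[0,0,0],[0,0,-110],-0.3]]'
python3 - <<'E'
from h import *
c=cam('scene'); y=c['img'].astype(int)
print([(np.round(b['rect'],1).tolist(),round(b['conf'],2)) for b in ctrl.boxes_of('pin','scene')][:3])
for nm,m in (('org',(y[...,0]>180)&(y[...,1]<140)&(y[...,1]>60)&(y[...,2]<60)),('red',(y[...,0]>140)&(y[...,1]<70)&(y[...,2]<70))):
    v,u=np.nonzero(m[165:235,295:405]); print(nm,len(u),(u.mean()+295,v.mean()+165,u.min()+295,u.max()+295) if len(u) else None)
print('pred orange, tail',proj(c,[[.6536,.0188+d,.062] for d in (0,-.027)]).round(1).tolist(),'stem base/end',proj(c,[[.6526,.2525+d,.062] for d in (0,.02,.03)]).round(1).tolist())
s=ctrl.read_state(); print(s['time'],s['wrist_force'],s['opening'])
E
```

```text
time: 52.35
position: [0.6529, 0.0199, 0.1226]
ee_rot: [-179.9, -0.0, 90.0]
wrist_force: [0.2, 0.1, 0.3]
opening: 0.0563
grasp_force: 0.0
[([106.8, 198.1, 54.4, 17.4], 0.83), ([308.2, 213.0, 24.8, 22.9], 0.66), ([236.0, 149.1, 32.2, 32.6], 0.42)]
org 23 (np.float64(331.0869565217391), np.float64(217.17391304347825), np.int64(319), np.int64(394))
red 11 (np.float64(395.0), np.float64(176.1818181818182), np.int64(393), np.int64(397))
pred orange, tail [[319.8, 222.5], [311.0, 227.8]] stem base/end [[388.8, 180.4], [394.2, 177.2], [396.9, 175.6]]
52.45 [-0.52277151 -0.18421737  0.54899101] 0.056679456239595465
```

The pin sits in the tube with its head about 50 mm out, where predicted, and the stem shows at the far end. Handing in.

```bash
python3 -c "
from bench import ctrl
print(ctrl.close_job())"
```

```text
the job is handed in; nothing more can be done
None
```

The pin was slid about 80 mm in by its yellow band, re-gripped on the orange band and pushed until the plug went firm (13 N at most in the readings), then released in the tube and handed in at about 52 s; no verdict was returned.

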